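Open the touch-latch fuse box and switch off the last breaker

TASK

Make the fuse box on the shelf ready for hanging: press its lid at the ribs so that the touch catch springs it ajar, swing the lid right over until it rests open on its stop, and push off the one breaker that is still on, so that all the levers lean to the catch side. Do it all by gentle pressing and pushing with the fingers: pinch and pick up nothing, and leave the other things on the shelf where they are.

Things in the scene. Friction and masses are not known exactly. Their poses are not given: they have to be found in the camera images.
- box: Cream plastic fuse box on its back, fixed: 210 (x) by 240 (y) by 86 mm high. Origin at the centre of its underside; x runs from the catch edge to the hinge end, y along the hinge, z up. From x = -105 to +50 mm it is under the hinged lid, the rest is a raised closed cover 86 mm high. Under the lid: front and side rims 82 mm high, a fascia 58 mm high, the switches in a row along y at x = -40 mm.
- lid (a joint): Lid angle in rad: 0 shut, about 0.24 sprung ajar on the catch, 2.1 on its stop, leaning back past upright. Turns about the line along y through point lid_hinge; the free edge (catch side) rises. About 0.2 kg, no spring of its own: short of upright (1.57) it falls back on to the catch, past upright it falls open and stays.
- lid_press (a point): The place to press: three low ribs on the lid's outer face, over the catch, at the middle of the lid's width, 17 mm in from the free edge. Point on the outer face (93 mm above the shelf when shut). The lid is 153 mm from hinge to free edge, 236 mm wide, about 7 mm thick.
- lid_edge (a point): Middle of the lid's free edge, at the underside; 86 mm above the shelf when shut, about 122 mm when ajar (the rim below it is at 82 mm).
- lid_hinge (a point): Point on the hinge line, at the middle of the lid's width, 89 mm above the shelf. Does not move.
- catch (a joint): White plunger of the touch catch, 13 mm thick, under the lid at x = -86 mm, y = 0 of the box; value in m: 0 locked in, 0.032 sprung out (top 118 mm above the shelf). Pressing the lid over it down by 3 mm (about 3 N, then firmer) unlocks it, and as the fingers go up its spring lifts the lid ajar. The lid goes down no farther than 4 mm.
- mcb1_lever (a joint): Toggle lever of breaker mcb1, in rad: +0.6 on (leaning to the hinge side), -0.6 off (leaning to the catch side). It stays where it is left, so push it right over (about 1 N). The order of the breakers along the row varies.
- mcb1_tip (a point): Top end of the lever of breaker mcb1: a black paddle 10 mm wide (y) and 5 mm thick, 24 mm from its pivot; the pivot is on the line x = -40 mm, 60 mm above the shelf. It stands out about 13 mm from the white breaker's face (67 mm above the shelf). Breakers are 18 mm wide, side by side, faces 45 mm long (x).
- mcb2_lever (a joint): Toggle lever of breaker mcb2, in rad: +0.6 on (leaning to the hinge side), -0.6 off (leaning to the catch side). It stays where it is left, so push it right over (about 1 N). The order of the breakers along the row varies.
- mcb2_tip (a point): Top end of the lever of breaker mcb2: a black paddle 10 mm wide (y) and 5 mm thick, 24 mm from its pivot; the pivot is on the line x = -40 mm, 60 mm above the shelf. It stands out about 13 mm from the white breaker's face (67 mm above the shelf). Breakers are 18 mm wide, side by side, faces 45 mm long (x).
- mcb3_lever (a joint): Toggle lever of breaker mcb3, in rad: +0.6 on (leaning to the hinge side), -0.6 off (leaning to the catch side). It stays where it is left, so push it right over (about 1 N). The order of the breakers along the row varies.
- mcb3_tip (a point): Top end of the lever of breaker mcb3: a black paddle 10 mm wide (y) and 5 mm thick, 24 mm from its pivot; the pivot is on the line x = -40 mm, 60 mm above the shelf. It stands out about 13 mm from the white breaker's face (67 mm above the shelf). Breakers are 18 mm wide, side by side, faces 45 mm long (x).
- mcb4_lever (a joint): Toggle lever of breaker mcb4, in rad: +0.6 on (leaning to the hinge side), -0.6 off (leaning to the catch side). It stays where it is left, so push it right over (about 1 N). The order of the breakers along the row varies.
- mcb4_tip (a point): Top end of the lever of breaker mcb4: a black paddle 10 mm wide (y) and 5 mm thick, 24 mm from its pivot; the pivot is on the line x = -40 mm, 60 mm above the shelf. It stands out about 13 mm from the white breaker's face (67 mm above the shelf). Breakers are 18 mm wide, side by side, faces 45 mm long (x).
- mcb5_lever (a joint): Toggle lever of breaker mcb5, in rad: +0.6 on (leaning to the hinge side), -0.6 off (leaning to the catch side). It stays where it is left, so push it right over (about 1 N). The order of the breakers along the row varies.
- mcb5_tip (a point): Top end of the lever of breaker mcb5: a black paddle 10 mm wide (y) and 5 mm thick, 24 mm from its pivot; the pivot is on the line x = -40 mm, 60 mm above the shelf. It stands out about 13 mm from the white breaker's face (67 mm above the shelf). Breakers are 18 mm wide, side by side, faces 45 mm long (x).
- main_lever (a joint): Toggle lever of the main switch, twice as wide as a breaker, at the -y end of the row (the five breakers follow; a blank without lever fills the +y end); -0.6 off (as it starts), +0.6 on.
- torch: Red plastic torch lying on its side, 150 mm long, 52 mm across the head. Origin at the middle of its underside. Loose; to be left where it is.
- level: Steel spirit level standing on its edge, 231 by 22 mm, 45 mm high. Origin at the middle of its underside. Loose; to be left where it is.
- dish: White ceramic tealight dish, 68 mm across, 20 mm high. Origin at the middle of its underside. Loose; to be left where it is.
- case: Grey plastic screwdriver set case, 165 by 95 by 34 mm. Origin at the middle of its underside. Loose; to be left where it is.
- driver: Screwdriver with a black handle, 170 mm long, lying. Origin at the middle of its underside. Loose; to be left where it is.
- tape: Roll of black tape lying flat, 68 mm across, 19 mm high. Origin at the middle of its underside. Loose; to be left where it is.
- spare: Spare breaker lying on its side, 78 by 70 mm, 18 mm high. Origin at the middle of its underside. Loose; to be left where it is.

How it is judged:
On the way, in this order (a step that is already met when the one before it is completed fails the run):
1. the catch is released and the lid stands ajar on its plunger (value of joint catch above 0.026 m and value of joint lid between 0.17 and 0.5 rad and value of joint mcb4_lever above 0.4 rad), for 0.2 s.
2. the lid rests open, past upright, the breaker still on (value of joint lid above 1.9 rad and value of joint mcb4_lever above 0.4 rad), for 0.2 s.
3. the breaker is switched off (value of joint mcb4_lever below -0.45 rad and value of joint lid above 1.9 rad), for 0.2 s.
At the end, for the whole second after the job is handed in: The lid rests open (over 1.9 rad), the catch is out (over 26 mm), all five breakers and the main switch are off (levers below -0.45 rad) and every loose thing is within 30 mm of its start (all of step 3 and value of joint catch above 0.026 m and value of joint each of mcb1_lever, mcb2_lever, mcb3_lever, mcb5_lever, main_lever below -0.45 rad and distance of each of torch, level, dish, case, driver, tape, spare from where it was at the start of the episode below 0.03 m); the robot touches nothing.
It fails at once if the lid is pinched: both its faces are squeezed by the fingers (contact force between the fingers and lid_c0 above 10 N and contact force between the fingers and lid_c1 above 10 N).
It fails at once if the lid or a lever is gripped or forced (over 35 N from the fingers) (contact force between the fingers and lid_c0 above 35 N or contact force between the fingers and lid_c1 above 35 N or contact force between the fingers and mcb1_lever above 35 N or contact force between the fingers and mcb2_lever above 35 N or contact force between the fingers and mcb3_lever above 35 N or contact force between the fingers and mcb4_lever above 35 N or contact force between the fingers and mcb5_lever above 35 N or contact force between the fingers and main_lever above 35 N).
It fails at once if another switch is turned on (value of joint any of mcb1_lever, mcb2_lever, mcb3_lever, mcb5_lever, main_lever above 0.2 rad).
It fails at once if a loose thing is picked up or knocked aside (distance of any of torch, level, dish, case, driver, tape, spare from where it was at the start of the episode above 0.03 m).
It also fails if it takes over 50 s, if anything falls off the work surface, if the arm or the gripper's body presses on something with over 40 N, if the wrist force passes 120 N, or if a joint passes its speed limit or range.

ROBOT

A 6-joint arm with a two-finger parallel gripper is mounted at the origin on the work surface. World frame = base frame: x ahead of the robot, y to its left, z up, the work surface at z = 0. Lengths are in m, angles in rad, forces in N, time in s.
With the tool pointing down it reaches from about 0.325 to 0.775 m from the base axis. Payload 5.5 kg.
Tool frame: the origin (TCP) lies on the centre line of the jaws, within the pads' length; the fingertips stand 22 mm ahead of it and the grasp point (between the pads) lies 3 mm ahead of it; z points along the fingers, y is the line along which they close (so a half turn about z gives the same grasp; the last joint's range is limited). The gripper opens to 85 mm and grips with 20 to 120 N. Pads are 22 mm wide; open, the fingers measure 114 mm over their backs; the gripper's body (76 mm by 85 mm) begins 54 mm behind the grasp point. The pads swing forward as they close: fully open they stand 13 mm farther back than shut.
Start: joints at [-1.395, 0.091, 1.231, -0, 1.82, -0.057], TCP at [0.138, -0.584, 0.253] pointing down, gripper open.
Joint ranges: [-2.87, 2.87], [-0.86, 2.18], [0.17, 2.46], [-1.51, 4.65], [0.06, 2.69], [-2.65, 2.65]. Speed limits (rad/s): [2.57, 2.57, 3.01, 3.14, 3.14, 3.14].

INTERFACE

Orientations are given as a unit quaternion [w, x, y, z].
In Python, from bench import manip, eyes gives the robot as it stands.
- The arm moves only by the tool apply_moves, never from a script. Its argument "increments" is a list of rows, each an object of numbers: "x", "y", "z": the shift along the tool's x, y, z in units of 50 mm (1.0 is 50 mm); "turn": the turn about the tool's z in units of 6 degrees (1.0 is 6 degrees). A call has 1 to 20 rows; each row shifts and turns the commanded pose from where the row before left it, along the tool's axes as they then stand; what a row does not reach is not made up. A row lasts 1/10 s, in which the tool goes at most 50 mm and 8.59 degrees, less where a joint would pass 70% of its speed; a pose out of reach is approached as far as the arm can. A call is refused whole if a number of a shift passes 1 or a number of a turn 1, either way. A call with a gripper value outside its range is refused whole. "grip" is the opening, from -1 (shut) to 1 (fully open), so that 0 is half open, set as the call begins (left out, the last holds). The fingers move at their own pace and stop on an object; the grip force is fixed at half the most. Time passes only in rows, so rows that do not move let the fingers close. It gives the time, the measured TCP pose, the force, the opening and the grip force at its end, in the units of the state.
- manip.get_state(): the state, without advancing time (a new reading comes with each control period).
- eyes.capture(name): name is "scene" or "top" or "wrist"; returns the picture (420x560x3 uint8, blue, green, red); there is no depth.
- eyes.get_calibration(name): a dict with "fovy" (degrees; the focal length in pixels is half the picture's height over the tangent of half this angle, whatever the lens; pixels are square), "cx", "cy" (the principal point, pixels), "D" ([k1, k2, p1, p2, k3] as OpenCV has them; the pictures are not rectified), "eye" and "rotation" of the camera in the world. Camera axes: x right, y down, z forward; pixel columns grow to the right and rows downward; lengths in m; the calibration is good to about 2 mm. A picture is of the moment at which its call begins: read the wrist's pose just before it. get_calibration takes no time and is no camera call; for the wrist camera it gives the pose at the moment of the call.
- manip.close_job(): hands the job in; it is judged then, once.
The state is a dict: "time": time; "joint_pos": joint angles; "qvel": joint speeds; "effort": joint torques, N m; "ee_pos": TCP position; "tcp_rot": TCP orientation; "wrist_force": force on the tool from outside, world axes, zero at the start; "wrist_torque": the same for the moment, N m; "gripper_width": opening from 0.0 (shut) to 1.0 (fully open); "finger_force": force on a finger pad.
Only numpy, scipy, OpenCV 4.12 (cv2) and the standard library are available. Lean on these libraries where they do the work, as an engineer would, in place of code of your own. Each camera call takes 0.05 s, during which the arm holds its last target. There are 200 camera calls.

## Working session

There is one attempt and no reset: what is moved stays moved. The work goes in short steps, Python scripts to look and compute and a tool call to move; the robot and the scene stay as the last step left them, time stands still between calls to the robot, and variables do not carry over. Pictures are saved under pics/ and viewed, at most 10 in all, crops included, and the job is handed in when it is done.

Besides the shell and the picture viewer there is one more tool, called after "Request:" as name(argument=value, ...) on one line, values as JSON. apply_moves: Moves the arm, as the interface text tells. Its arguments: {"type":"object","properties":{"increments":{"type":"array"},"grip":{"type":"number"}},"required":["increments"]}

```bash
mkdir -p pics
python3 - <<'E'
from bench import manip, eyes
import cv2,numpy as np
a=eyes.capture("scene");b=eyes.capture("top")
cv2.imwrite("pics/scene0.png",a);cv2.imwrite("pics/top0.png",b)
for n in("scene","top","wrist"):
    print(n,eyes.get_calibration(n))
s=manip.get_state();print(s)
E
```

```text
scene {'fovy': 44.5957685509117, 'cx': 275.27399914910023, 'cy': 210.66898021085615, 'D': array([-0.08160526,  0.        ,  0.        ,  0.        ,  0.        ]), 'eye': array([ 1.21188419, -0.36275259,  0.63617608]), 'rotation': array([-0.39498333,  0.77778831,  0.43629548, -0.22063493])}
top {'fovy': 45.34233722715446, 'cx': 280.06182897797135, 'cy': 205.87451217184272, 'D': array([-0.09746537,  0.        ,  0.        ,  0.        ,  0.        ]), 'eye': array([0.38023741, 0.04912984, 1.10880351]), 'rotation': array([ 0.06267749, -0.69622066,  0.71226816, -0.06342231])}
wrist {'fovy': 59.33766992492468, 'cx': 279.24000487213743, 'cy': 213.757302653247, 'D': array([-0.02482431,  0.        ,  0.        ,  0.        ,  0.        ]), 'eye': array([ 0.21187858, -0.56664339,  0.37300758]), 'rotation': array([ 0.11672027,  0.77594956, -0.61279749, -0.09358362])}
{'time': 0.1, 'joint_pos': array([-1.39469062e+00,  9.18278484e-02,  1.23177933e+00,  2.36955719e-05,
        1.81981302e+00, -5.66963479e-02]), 'qvel': array([-2.44994818e-05, -1.80859888e-03, -2.31864260e-03, -5.89061473e-04,
       -8.46976266e-04, -2.38310092e-04]), 'effort': array([ 2.76223022e-03, -4.60215998e+01, -4.19219077e+01,  9.13291774e-05,
        1.06760947e-02,  6.62894337e-06]), 'ee_pos': array([ 0.13839234, -0.5835982 ,  0.25222957]), 'tcp_rot': array([-9.12832331e-04,  9.93232294e-01,  1.16141188e-01, -4.30597037e-05]), 'wrist_force': array([0.83140129, 0.8695133 , 0.60521042]), 'wrist_torque': array([-0.04822407,  0.00872987, -0.03405751]), 'finger_force': 0.0, 'gripper_width': 1.000646752262806}
```

View pics/scene0.png

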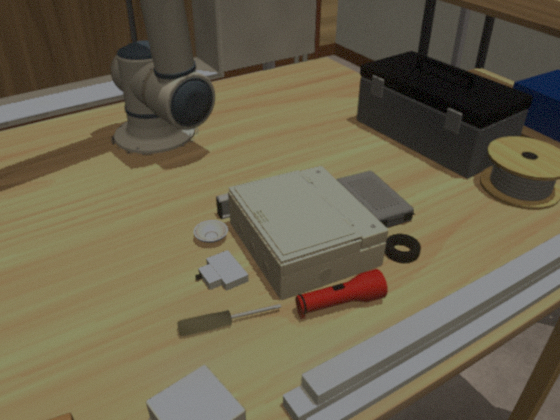

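View pics/top0.png

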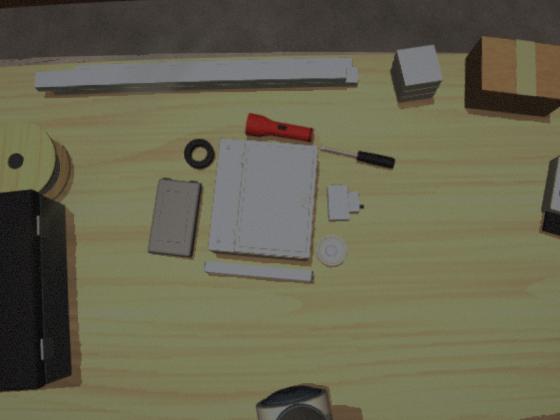

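The scene view shows the cream box with its catch edge to the left (ribs near (262,215)). In the top view the box spans about (212–318, 138–258), with the hinge cover at left and the catch edge at right. The spare is beside the catch edge at (340,202), the dish at (332,250) and the level at (258,271).

```bash
cat > h.py <<'E'
import cv2,numpy as np
from scipy.spatial.transform import Rotation as R
def cam(c,H=420):
    f=H/2/np.tan(np.radians(c["fovy"])/2)
    K=np.array([[f,0,c["cx"]],[0,f,c["cy"]],[0,0,1]]); q=c["rotation"]
    return K,np.array(c["D"]),np.array(c["eye"]),R.from_quat([q[1],q[2],q[3],q[0]]).as_matrix()
def ray(c,p):
    K,D,e,M=cam(c); u=cv2.undistortPoints(np.array(p,float).reshape(-1,1,2),K,D).reshape(-1,2)
    return e,np.c_[u,np.ones(len(u))]@M.T
def plane(c,p,z):
    e,d=ray(c,p); return e+d*((z-e[2])/d[:,2])[:,None]
def proj(c,X):
    K,D,e,M=cam(c); X=np.array(X,float).reshape(-1,3)
    return cv2.projectPoints((X-e)@M,np.zeros(3),np.zeros(3),K,D)[0].reshape(-1,2)
E
python3 - <<'E'
from h import *
from bench import eyes
im=cv2.imread("pics/top0.png");c=eyes.get_calibration("top")
hsv=cv2.cvtColor(im,cv2.COLOR_BGR2HSV)
print(hsv[200,265],hsv[330,265],hsv[200,222],hsv[250,310])
m=((hsv[...,1]<60)&(hsv[...,2]>90)).astype(np.uint8)*255
m=cv2.morphologyEx(m,cv2.MORPH_OPEN,np.ones((5,5)))
n,l,st,ce=cv2.connectedComponentsWithStats(m)
k=l[200,265];print(st[k])
mm=cv2.morphologyEx((l==k).astype(np.uint8),cv2.MORPH_CLOSE,np.ones((9,9)))
ct=max(cv2.findContours(mm,0,2)[0],key=cv2.contourArea).reshape(-1,2)
for z in(.086,.09):
    w=plane(c,ct,z)[:,:2].astype(np.float32)
    r=cv2.minAreaRect(w*1000);print(z,r);print(cv2.boxPoints(r))
v=cv2.resize(im[125:285,195:355],(640,640),interpolation=cv2.INTER_CUBIC)
s=cv2.imread("pics/scene0.png")[160:295,215:395]
cc=ct-[195,125];cv2.polylines(v,[np.int32(cc*4+2)],True,(0,0,255),1)
v=np.clip(v*1.4,0,255).astype(np.uint8)
cv2.imwrite("pics/t1.png",v);cv2.imwrite("pics/s1.png",np.clip(cv2.resize(s,(780,585),interpolation=cv2.INTER_CUBIC)*1.3,0,255))
E
```

```text
[102  10 130] [ 26  78 124] [105  12 128] [21 55 98]
[  208   138   110   120 11383]
0.086 ((585.8530883789062, 79.85992431640625), (210.05026245117188, 239.26197814941406), 83.76519775390625)
[[455.52362  -11.551697]
 [693.3704   -37.536316]
 [716.18256  171.27155 ]
 [478.33575  197.25616 ]]
0.09 ((585.0490112304688, 79.73971557617188), (209.2288055419922, 238.3262939453125), 83.76520538330078)
[[455.22925  -11.31443 ]
 [692.1459   -37.197395]
 [714.8688   170.79385 ]
 [477.95215  196.67682 ]][ WARN:0@0.437] global loadsave.cpp:1063 imwrite_ Unsupported depth image for selected encoder is fallbacked to CV_8U.
```

View pics/t1.png

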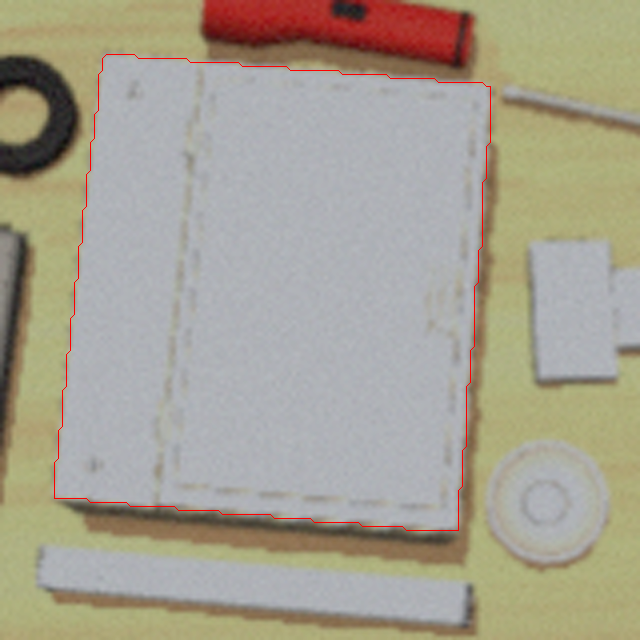

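View pics/s1.png

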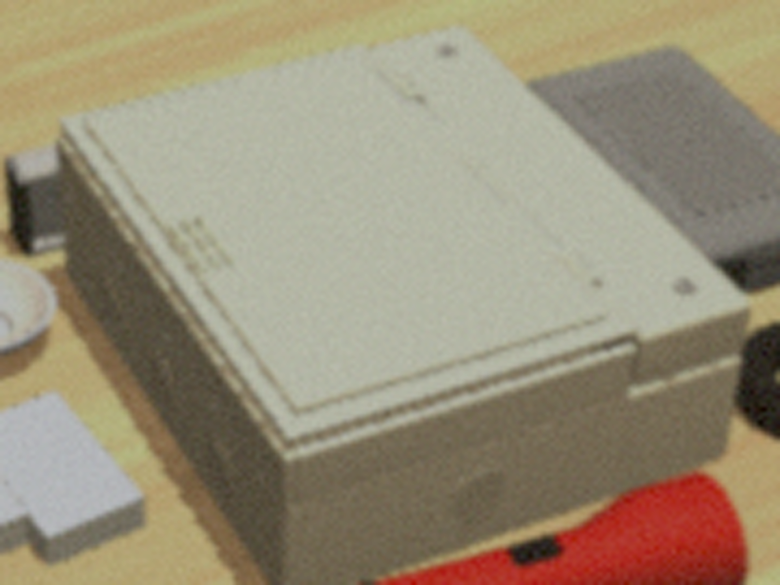

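Request:
apply_moves(increments=[{"turn": 0.85},{"turn": 0.8},{"turn": 0.8},{"turn": 0.8},{}], grip=-1)

```text
schema error: expected keys x, y, z, turn
```

```bash
cat >> h.py <<'E'
C=np.array([.5855,.0798,0]); a=np.arctan2(208.8,22.8)
BX=np.array([np.cos(a),np.sin(a),0]); BY=np.array([-BX[1],BX[0],0])
def box(p): # world -> box frame
    d=np.atleast_2d(p)-C; return np.c_[d@BX,d@BY,d[:,2]]
def world(b):
    b=np.atleast_2d(b); return C+b[:,:1]*BX+b[:,1:2]*BY+b[:,2:]*[0,0,1]
def st():
    from bench import manip
    s=manip.get_state(); q=s["tcp_rot"]; M=R.from_quat([q[1],q[2],q[3],q[0]]).as_matrix()
    print("t",round(s["time"],2),"tcp box mm",(box(s["ee_pos"])*1e3).round(1),"F",s["wrist_force"].round(1),"w",round(s["gripper_width"],2))
    return s,M
def go(b): # target in box mm -> tool shift in units of 50 mm
    s,M=st(); d=M.T@(world(np.array(b)/1e3)[0]-s["ee_pos"])
    print("units",(d/.05).round(3),"yaw err deg",np.degrees(np.arctan2(M[:,0]@-BX,M[:,0]@-BY)).round(2))
E
python3 - <<'E'
from h import *
from bench import eyes
t,s=eyes.get_calibration("top"),eyes.get_calibration("scene")
print(box(plane(t,[[305,201.2]],.093)),box(plane(s,[[261.2,216.5]],.093)))
go([-86,0,150])
E
```

```text
[[-0.08629452  0.00400364  0.093     ]] [[-0.08487113 -0.00494962  0.093     ]]
t 0.1 tcp box mm [[-708.   372.5  252.2]] F [0.8 0.9 0.6] w 1.0
units [11.186 -9.223  2.063] yaw err deg -19.57
```

Request:
apply_moves(increments=[{"x": 0,"y": 0,"z": 0,"turn": 0.86},{"x": 0,"y": 0,"z": 0,"turn": 0.8},{"x": 0,"y": 0,"z": 0,"turn": 0.8},{"x": 0,"y": 0,"z": 0,"turn": 0.8},{"x": 0.46,"y": -0.77,"z": 0,"turn": 0},{"x": 0.46,"y": -0.77,"z": 0,"turn": 0},{"x": 0.46,"y": -0.77,"z": 0,"turn": 0},{"x": 0.46,"y": -0.77,"z": 0,"turn": 0},{"x": 0.46,"y": -0.77,"z": 0,"turn": 0},{"x": 0.46,"y": -0.77,"z": 0,"turn": 0},{"x": 0.46,"y": -0.77,"z": 0,"turn": 0},{"x": 0.46,"y": -0.77,"z": 0,"turn": 0},{"x": 0.46,"y": -0.77,"z": 0,"turn": 0},{"x": 0.46,"y": -0.77,"z": 0,"turn": 0},{"x": 0.46,"y": -0.77,"z": 0,"turn": 0},{"x": 0.46,"y": -0.77,"z": 0,"turn": 0},{"x": 0.46,"y": -0.77,"z": 0,"turn": 0},{"x": 0.46,"y": -0.77,"z": 0,"turn": 0},{"x": 0,"y": 0,"z": 0,"turn": 0},{"x": 0,"y": 0,"z": 0,"turn": 0}], grip=-1)

```text
time: 2.1
ee_pos: [0.517, -0.082, 0.2524]
tcp_rot: [0.0, 0.999, -0.053, -0.001]
wrist_force: [0.2, -0.6, 0.5]
gripper_width: -0.003
finger_force: 0.0
```

```bash
python3 -c "
from h import *
go([-86,0,140])"
```

```text
t 2.1 tcp box mm [[-168.3   50.5  252.4]] F [ 0.2 -0.6  0.5] w -0.0
units [ 1.018 -1.644  2.247] yaw err deg -0.14
```

Request:
apply_moves(increments=[{"x": 0.5,"y": -0.82,"z": 0,"turn": 0},{"x": 0.52,"y": -0.82,"z": 0,"turn": 0},{"x": 0,"y": 0,"z": 0.6,"turn": 0},{"x": 0,"y": 0,"z": 0.6,"turn": 0},{"x": 0,"y": 0,"z": 0.6,"turn": 0},{"x": 0,"y": 0,"z": 0.6,"turn": 0},{"x": 0,"y": 0,"z": 0,"turn": 0},{"x": 0,"y": 0,"z": 0,"turn": 0}])

```text
time: 2.9
ee_pos: [0.5761, -0.0081, 0.1336]
tcp_rot: [0.0, 0.998, -0.055, -0.0]
wrist_force: [1.1, 0.9, 1.6]
gripper_width: 0.002
finger_force: 0.0
```

```bash
python3 -c "
from h import *
go([-86,0,115])"
```

```text
t 2.9 tcp box mm [[-88.4  -0.2 133.6]] F [1.1 0.9 1.6] w 0.0
units [-0.003 -0.047  0.372] yaw err deg 0.08
```

Request:
apply_moves(increments=[{"x": 0,"y": -0.04,"z": 0.16,"turn": 0},{"x": 0,"y": 0,"z": 0.14,"turn": 0},{"x": 0,"y": 0,"z": 0.04,"turn": 0},{"x": 0,"y": 0,"z": 0.02,"turn": 0},{"x": 0,"y": 0,"z": 0.02,"turn": 0},{"x": 0,"y": 0,"z": 0,"turn": 0},{"x": 0,"y": 0,"z": 0,"turn": 0}])

```text
time: 3.6
ee_pos: [0.5768, -0.0049, 0.1148]
tcp_rot: [0.0, 0.999, -0.054, 0.0]
wrist_force: [-1.5, -0.3, 3.9]
gripper_width: -0.002
finger_force: 1.7
```

Request:
apply_moves(increments=[{"x": 0,"y": 0,"z": 0.02,"turn": 0},{"x": 0,"y": 0,"z": 0.02,"turn": 0},{"x": 0,"y": 0,"z": 0,"turn": 0},{"x": 0,"y": 0,"z": 0,"turn": 0}])

```text
time: 4.0
ee_pos: [0.5769, -0.0049, 0.1126]
tcp_rot: [-0.0, 0.999, -0.054, 0.0]
wrist_force: [-2.5, -0.3, 4.8]
gripper_width: 0.002
finger_force: 2.4
```

Request:
apply_moves(increments=[{"x": 0,"y": 0,"z": 0.02,"turn": 0},{"x": 0,"y": 0,"z": 0,"turn": 0},{"x": 0,"y": 0,"z": 0,"turn": 0}])

```text
time: 4.3
ee_pos: [0.5769, -0.005, 0.1116]
tcp_rot: [0.0, 0.999, -0.054, 0.0]
wrist_force: [-2.1, -0.2, 5.0]
gripper_width: -0.004
finger_force: 2.5
```

Request:
apply_moves(increments=[{"x": 0,"y": 0,"z": 0.02,"turn": 0},{"x": 0,"y": 0,"z": 0,"turn": 0},{"x": 0,"y": 0,"z": 0,"turn": 0}])

```text
time: 4.6
ee_pos: [0.577, -0.0049, 0.1115]
tcp_rot: [0.0, 0.999, -0.054, 0.001]
wrist_force: [-4.2, -0.0, 8.3]
gripper_width: 0.001
finger_force: 4.3
```

Request:
apply_moves(increments=[{"x": 0,"y": 0,"z": -0.2,"turn": 0},{"x": 0,"y": 0,"z": -0.4,"turn": 0},{"x": 0,"y": 0,"z": -0.5,"turn": 0},{"x": 0,"y": 0,"z": -0.5,"turn": 0},{"x": 0,"y": 0.4,"z": -0.1,"turn": 0},{"x": 0,"y": 0.6,"z": 0,"turn": 0},{"x": 0,"y": 0.4,"z": 0,"turn": 0},{"x": 0,"y": 0,"z": 0,"turn": 0}])

```text
time: 5.4
ee_pos: [0.5689, -0.0767, 0.1949]
tcp_rot: [0.0, 0.998, -0.056, -0.0]
wrist_force: [-0.4, -0.8, -0.1]
gripper_width: 0.001
finger_force: 0.0
```

Run:
```python
from h import *
from bench import eyes
go([-135,0,112])
s=eyes.get_calibration("scene")
im=eyes.capture("scene")
# expected corners of lid free edge underside ajar vs shut
for x,z in((-99.3,122),(-103,86)):
    print(x,z,proj(s,world(np.array([[x,-118,z],[x,118,z]])/1e3)).round(1))
cv2.imwrite("pics/s2.png",cv2.resize(im[130:310,190:430],(800,600),interpolation=cv2.INTER_CUBIC))
```

```text
t 5.4 tcp box mm [[-157.4   -0.5  194.9]] F [-0.4 -0.8 -0.1] w 0.0
units [-0.01  -0.448  1.657] yaw err deg 0.15
-99.3 122 [[281.9 243.3]
 [227.8 171.1]]
-103 86 [[279.6 261.1]
 [227.  187.4]]
```

View pics/s2.png

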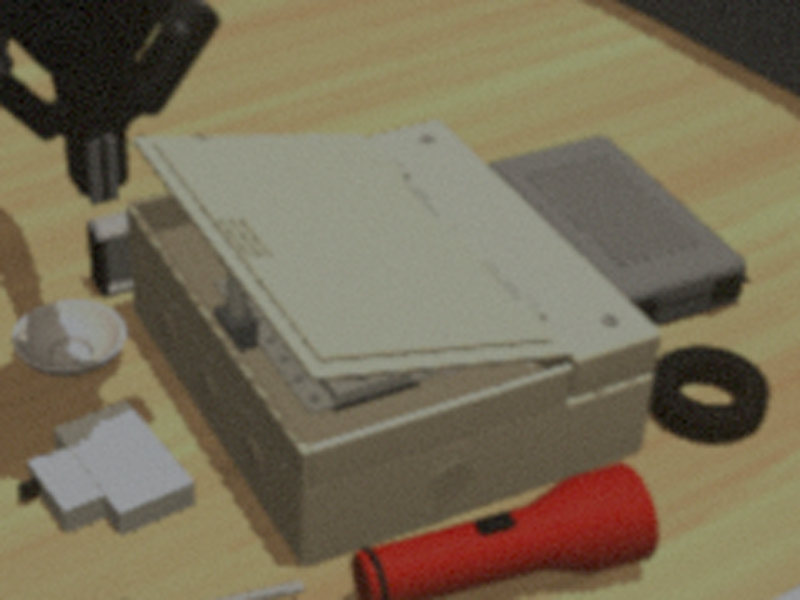

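The picture shows the lid ajar on the white plunger (plunger near (235,290)) and the neighbouring things undisturbed. The closed fingers are narrow for roughly 40 mm above the tips. Next I go down outside the free edge and find contact.

Request:
apply_moves(increments=[{"x": 0,"y": 0,"z": 0.5,"turn": 0},{"x": 0,"y": 0,"z": 0.5,"turn": 0},{"x": 0,"y": 0,"z": 0.55,"turn": 0},{"x": 0,"y": -0.3,"z": 0,"turn": 0},{"x": 0,"y": -0.25,"z": 0,"turn": 0},{"x": 0,"y": -0.1,"z": 0,"turn": 0},{"x": 0,"y": 0,"z": 0,"turn": 0},{"x": 0,"y": 0,"z": 0,"turn": 0}])

```text
time: 6.25
ee_pos: [0.5734, -0.0419, 0.1193]
tcp_rot: [0.0, 0.999, -0.054, 0.001]
wrist_force: [-0.1, -0.5, 0.6]
gripper_width: 0.002
finger_force: 0.0
```

```bash
python3 -c "
from h import *
go([-116,0,117])"
```

```text
t 6.25 tcp box mm [[-122.3   -1.1  119.3]] F [-0.1 -0.5  0.6] w 0.0
units [-0.023 -0.126  0.046] yaw err deg -0.06
```

Request:
apply_moves(increments=[{"x": 0,"y": -0.06,"z": 0.04,"turn": 0},{"x": 0,"y": -0.06,"z": 0,"turn": 0},{"x": 0,"y": -0.04,"z": 0,"turn": 0},{"x": 0,"y": 0,"z": 0,"turn": 0},{"x": 0,"y": 0,"z": 0,"turn": 0}])

```text
time: 6.75
ee_pos: [0.5735, -0.0343, 0.1158]
tcp_rot: [0.0, 0.999, -0.054, -0.0]
wrist_force: [-0.1, -0.9, -1.0]
gripper_width: 0.0
finger_force: 0.0
```

Request:
apply_moves(increments=[{"x": 0,"y": -0.04,"z": 0,"turn": 0},{"x": 0,"y": 0,"z": 0,"turn": 0},{"x": 0,"y": 0,"z": 0,"turn": 0}])

```text
time: 7.05
ee_pos: [0.5738, -0.0323, 0.1158]
tcp_rot: [0.0, 0.999, -0.054, -0.0]
wrist_force: [-0.5, 0.2, 0.5]
gripper_width: -0.001
finger_force: 0.1
```

```bash
python3 -c "
from h import *
go([-116,0,117])"
```

```text
t 7.05 tcp box mm [[-112.7   -0.5  115.8]] F [-0.5  0.2  0.5] w -0.0
units [-0.01   0.066 -0.025] yaw err deg -0.01
```

Request:
apply_moves(increments=[{"x": 0,"y": -0.04,"z": 0,"turn": 0},{"x": 0,"y": 0,"z": 0,"turn": 0},{"x": 0,"y": 0,"z": 0,"turn": 0}])

```text
time: 7.35
ee_pos: [0.5738, -0.0318, 0.1159]
tcp_rot: [0.001, 0.998, -0.055, -0.0]
wrist_force: [-1.2, -5.4, 0.5]
gripper_width: 0.002
finger_force: 3.1
```

Request:
apply_moves(increments=[{"x": 0,"y": -0.04,"z": 0,"turn": 0},{"x": 0,"y": 0,"z": 0,"turn": 0},{"x": 0,"y": 0,"z": 0,"turn": 0}])

```text
time: 7.65
ee_pos: [0.5739, -0.0316, 0.1162]
tcp_rot: [0.003, 0.998, -0.056, -0.0]
wrist_force: [-2.9, -11.8, 2.2]
gripper_width: 0.004
finger_force: 6.0
```

Run:
```python
from h import *
th=np.arange(.24,1.63,.09); ov=np.interp(th,[.24,1.5],[28,14])
x=50-153*np.cos(th)-3*np.sin(th)-13.4+2; z=111+153*np.sin(th)-3*np.cos(th)-ov
for r in np.c_[th[1:],x[1:],z[1:],-np.diff(x)/50,-np.diff(z)/50].round(2): print(r)
go([x[0],0,z[0]])
```

```text
[ 3.3000e-01 -1.0712e+02  1.3074e+02 -7.0000e-02 -2.9000e-01]
[ 4.2000e-01 -1.0233e+02  1.4465e+02 -1.0000e-01 -2.8000e-01]
[ 5.1000e-01 -9.6390e+01  1.5807e+02 -1.2000e-01 -2.7000e-01]
[ 6.0000e-01 -8.9370e+01  1.7091e+02 -1.4000e-01 -2.6000e-01]
[ 6.9000e-01 -8.1310e+01  1.8308e+02 -1.6000e-01 -2.4000e-01]
[ 7.8000e-01 -7.2280e+01  1.9447e+02 -1.8000e-01 -2.3000e-01]
[ 8.7000e-01 -6.2350e+01  2.0501e+02 -2.0000e-01 -2.1000e-01]
[ 9.6000e-01 -5.1610e+01  2.1462e+02 -2.1000e-01 -1.9000e-01]
[ 1.0500e+00 -4.0130e+01  2.2322e+02 -2.3000e-01 -1.7000e-01]
[ 1.1400e+00 -2.8020e+01  2.3077e+02 -2.4000e-01 -1.5000e-01]
[ 1.230e+00 -1.537e+01  2.372e+02 -2.500e-01 -1.300e-01]
[ 1.3200e+00 -2.2800e+00  2.4247e+02 -2.6000e-01 -1.1000e-01]
[ 1.4100e+00  1.1140e+01  2.4655e+02 -2.7000e-01 -8.0000e-02]
[ 1.500e+00  2.478e+01  2.494e+02 -2.700e-01 -6.000e-02]
[ 1.5900e+00  3.8540e+01  2.5003e+02 -2.8000e-01 -1.0000e-02]
t 7.65 tcp box mm [[-112.    -0.6  116.2]] F [ -2.9 -11.8   2.2] w 0.0
units [-0.011 -0.025 -0.005] yaw err deg 0.14
```

Request:
apply_moves(increments=[{"x": 0,"y": 0,"z": -0.15,"turn": 0},{"x": 0,"y": -0.03,"z": -0.14,"turn": 0},{"x": 0,"y": -0.04,"z": -0.14,"turn": 0},{"x": 0,"y": -0.06,"z": -0.14,"turn": 0}])

```text
time: 8.05
ee_pos: [0.5749, -0.0221, 0.1451]
tcp_rot: [0.0, 0.999, -0.054, 0.0]
wrist_force: [-1.2, -5.4, 0.9]
gripper_width: 0.002
finger_force: 2.6
```

```bash
python3 -c "
from h import *
go([-102.3,0,144.6])"
```

```text
t 8.05 tcp box mm [[-102.4   -0.6  145.1]] F [-1.2 -5.4  0.9] w 0.0
units [-0.011 -0.002  0.009] yaw err deg 0.01
```

Request:
apply_moves(increments=[{"x": 0,"y": -0.06,"z": -0.14,"turn": 0},{"x": 0,"y": -0.06,"z": -0.13,"turn": 0},{"x": 0,"y": -0.07,"z": -0.13,"turn": 0},{"x": 0,"y": -0.07,"z": -0.13,"turn": 0},{"x": 0,"y": -0.08,"z": -0.12,"turn": 0},{"x": 0,"y": -0.08,"z": -0.12,"turn": 0},{"x": 0,"y": -0.09,"z": -0.11,"turn": 0},{"x": 0,"y": -0.09,"z": -0.11,"turn": 0}])

```text
time: 8.85
ee_pos: [0.5782, 0.0085, 0.1941]
tcp_rot: [-0.0, 0.999, -0.054, -0.0]
wrist_force: [-0.2, -0.7, -0.1]
gripper_width: -0.002
finger_force: 0.3
```

```bash
python3 -c "
from h import *
go([-72.3,0,194.5])"
```

```text
t 8.85 tcp box mm [[-71.6  -0.4 194.1]] F [-0.2 -0.7 -0.1] w -0.0
units [-0.009  0.013 -0.007] yaw err deg -0.02
```

Run:
```python
from h import *
from bench import eyes
im=eyes.capture("scene")
cv2.imwrite("pics/s3.png",im[70:310,170:490])
```

```text
(no output)
```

View pics/s3.png

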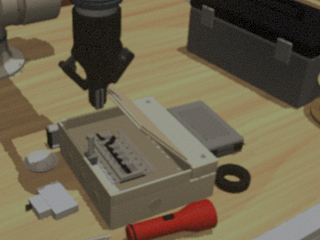

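The lid is up at about 45°, its edge resting on the fingers at (112,95), and the breaker row is visible at (120,160). I carry on over the top.

Request:
apply_moves(increments=[{"x": 0,"y": -0.1,"z": -0.1,"turn": 0},{"x": 0,"y": -0.1,"z": -0.1,"turn": 0},{"x": 0,"y": -0.1,"z": -0.1,"turn": 0},{"x": 0,"y": -0.11,"z": -0.1,"turn": 0},{"x": 0,"y": -0.11,"z": -0.09,"turn": 0},{"x": 0,"y": -0.12,"z": -0.09,"turn": 0},{"x": 0,"y": -0.12,"z": -0.08,"turn": 0},{"x": 0,"y": -0.12,"z": -0.08,"turn": 0},{"x": 0,"y": -0.12,"z": -0.07,"turn": 0},{"x": 0,"y": -0.13,"z": -0.06,"turn": 0},{"x": 0,"y": -0.13,"z": -0.06,"turn": 0},{"x": 0,"y": -0.13,"z": -0.05,"turn": 0},{"x": 0,"y": -0.13,"z": -0.05,"turn": 0},{"x": 0,"y": -0.13,"z": -0.04,"turn": 0}])

```text
time: 10.3
ee_pos: [0.5872, 0.0906, 0.2475]
tcp_rot: [-0.0, 0.999, -0.054, 0.0]
wrist_force: [-0.3, -0.2, 0.5]
gripper_width: -0.002
finger_force: 0.1
```

```bash
python3 -c "
from h import *
go([38.5,0,250])"
```

```text
t 10.3 tcp box mm [[ 10.9  -0.5 247.5]] F [-0.3 -0.2  0.5] w -0.0
units [-0.01  -0.552 -0.05 ] yaw err deg -0.01
```

Request:
apply_moves(increments=[{"x": 0,"y": -0.13,"z": -0.03,"turn": 0},{"x": 0,"y": -0.13,"z": -0.02,"turn": 0},{"x": 0,"y": -0.13,"z": 0,"turn": 0},{"x": 0,"y": -0.13,"z": 0,"turn": 0},{"x": 0,"y": -0.13,"z": 0,"turn": 0},{"x": 0,"y": -0.13,"z": 0,"turn": 0},{"x": 0,"y": -0.13,"z": 0,"turn": 0},{"x": 0,"y": -0.13,"z": 0,"turn": 0},{"x": 0,"y": 0,"z": 0,"turn": 0},{"x": 0,"y": 0,"z": 0,"turn": 0},{"x": 0,"y": 0,"z": 0,"turn": 0},{"x": 0,"y": 0,"z": 0,"turn": 0}])

```text
time: 11.5
ee_pos: [0.5927, 0.1414, 0.2498]
tcp_rot: [0.0, 0.999, -0.054, 0.0]
wrist_force: [0.5, -0.5, -0.1]
gripper_width: -0.0
finger_force: 0.0
```

Run:
```python
from h import *
from bench import eyes
go([0,0,200])
im=eyes.capture("scene");c=eyes.get_calibration("scene")
th=2.1;print(proj(c,world(np.array([[50-153*np.cos(th),y,89+153*np.sin(th)] for y in(-118,118)])/1e3)))
cv2.imwrite("pics/s4.png",cv2.resize(im[70:310,170:490],(800,600),interpolation=cv2.INTER_CUBIC))
```

```text
t 11.5 tcp box mm [[ 62.   -0.5 249.8]] F [ 0.5 -0.5 -0.1] w -0.0
units [-0.01   1.241  0.996] yaw err deg 0.01
[[408.80481505 157.49763311]
 [334.19021096 101.85550569]]
```

View pics/s4.png

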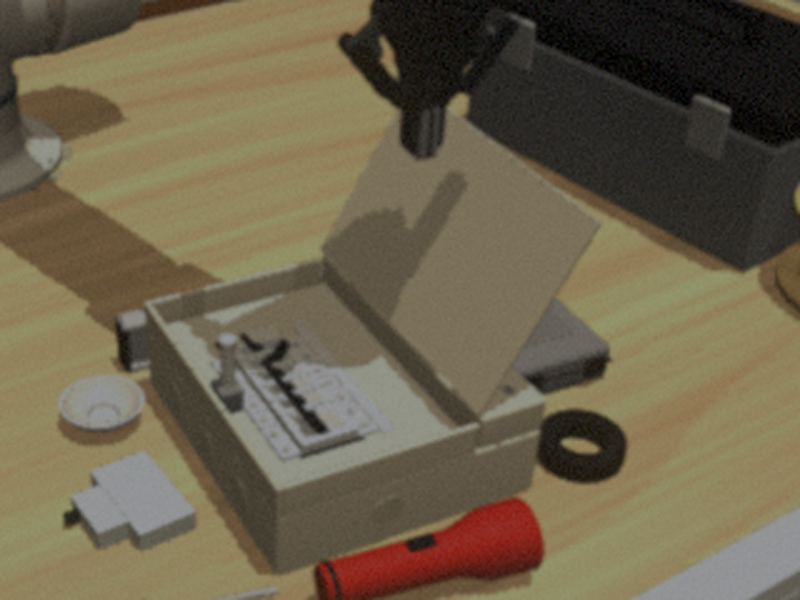

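The lid lies open on its stop: its corner at (597,220) in the crop matches the 2.1 rad projection. One lever near (280,348) in the crop leans to the hinge side. I locate it and back off.

Request:
apply_moves(increments=[{"x": 0,"y": 0.3,"z": 0,"turn": 0},{"x": 0,"y": 0.4,"z": 0,"turn": 0},{"x": 0,"y": 0.5,"z": 0,"turn": 0},{"x": 0,"y": 0.5,"z": 0,"turn": 0},{"x": 0,"y": 0.5,"z": 0,"turn": 0},{"x": 0,"y": 0.4,"z": 0,"turn": 0},{"x": 0,"y": 0,"z": 0,"turn": 0},{"x": 0,"y": 0,"z": 0,"turn": 0}])

```text
time: 12.35
ee_pos: [0.5785, 0.0116, 0.2499]
tcp_rot: [-0.0, 0.998, -0.055, 0.0]
wrist_force: [0.4, 0.8, -0.3]
gripper_width: 0.0
finger_force: 0.0
```

Run:
```python
from h import *
from bench import eyes
c=eyes.get_calibration("scene")
print("scene on-tip box mm",(box(plane(c,[[282,209.2]],.08))*1e3).round(1))
st(); w=eyes.get_calibration("wrist"); im=eyes.capture("wrist")
for y in range(-60,61,20): print(y,proj(w,world(np.array([[-53.5,y,80],[-26.5,y,80]])/1e3)).round(0).tolist())
cv2.imwrite("pics/w1.png",im)
```

```text
scene on-tip box mm [[-34.1  15.2  80. ]]
t 12.35 tcp box mm [[-68.6  -0.4 249.9]] F [ 0.4  0.8 -0.3] w 0.0
-60 [[259.0, 121.0], [224.0, 122.0]]
-40 [[260.0, 148.0], [225.0, 148.0]]
-20 [[260.0, 173.0], [226.0, 173.0]]
0 [[261.0, 197.0], [227.0, 197.0]]
20 [[261.0, 221.0], [228.0, 221.0]]
40 [[261.0, 243.0], [229.0, 243.0]]
60 [[262.0, 265.0], [230.0, 265.0]]
```

View pics/w1.png

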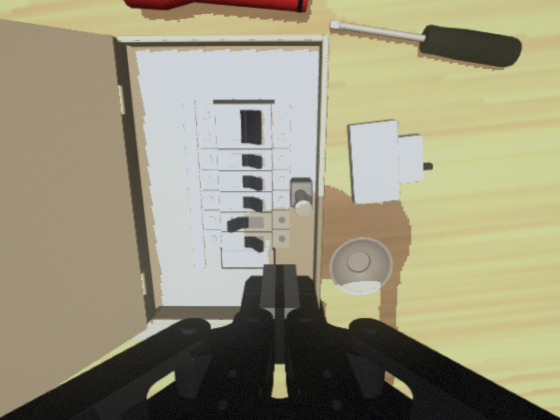

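The wrist view shows levers with tips at x ≈ 261 px (off) and one at (230,223) leaning to the hinge side, so y ≈ 22 mm in the box. The spacing to its neighbours is 18 mm, as it should be.

Run:
```python
from h import *
from bench import eyes
w=eyes.get_calibration("wrist"); print((box(plane(w,[[230,223],[262,204],[262,244]],.08))*1e3).round(1))
go([2,22,94])
```

```text
[[-27.1  22.2  80. ]
 [-53.9   5.8  80. ]
 [-53.4  41.   80. ]]
t 12.4 tcp box mm [[-67.9  -0.4 249.9]] F [-0.   0.2 -0.1] w -0.0
units [-0.449 -1.396  3.118] yaw err deg 0.02
```

Request:
apply_moves(increments=[{"x": -0.15,"y": -0.46,"z": 0,"turn": 0},{"x": -0.15,"y": -0.46,"z": 0,"turn": 0},{"x": -0.15,"y": -0.46,"z": 0,"turn": 0},{"x": 0,"y": 0,"z": 0.6,"turn": 0},{"x": 0,"y": 0,"z": 0.6,"turn": 0},{"x": 0,"y": 0,"z": 0.6,"turn": 0},{"x": 0,"y": 0,"z": 0.5,"turn": 0},{"x": 0,"y": 0,"z": 0.3,"turn": 0},{"x": 0,"y": 0,"z": 0,"turn": 0},{"x": 0,"y": 0,"z": 0,"turn": 0}])

```text
time: 13.4
ee_pos: [0.5641, 0.0839, 0.1208]
tcp_rot: [-0.0, 0.999, -0.054, 0.0]
wrist_force: [0.7, 0.2, 1.0]
gripper_width: -0.003
finger_force: 0.0
```

```bash
python3 -c "
from h import *
go([-15,22,94])"
```

```text
t 13.4 tcp box mm [[  1.7  21.7 120.8]] F [0.7 0.2 1. ] w -0.0
units [-0.006  0.335  0.535] yaw err deg -0.04
```

Request:
apply_moves(increments=[{"x": 0,"y": 0,"z": 0.25,"turn": 0},{"x": 0,"y": 0,"z": 0.2,"turn": 0},{"x": 0,"y": 0,"z": 0.08,"turn": 0},{"x": 0,"y": 0,"z": 0,"turn": 0},{"x": 0,"y": 0.1,"z": 0,"turn": 0},{"x": 0,"y": 0.1,"z": 0,"turn": 0},{"x": 0,"y": 0.08,"z": 0,"turn": 0},{"x": 0,"y": 0.08,"z": 0,"turn": 0},{"x": 0,"y": 0.08,"z": 0,"turn": 0},{"x": 0,"y": 0,"z": 0,"turn": 0}])

```text
time: 14.4
ee_pos: [0.5629, 0.0624, 0.0973]
tcp_rot: [-0.001, 0.999, -0.054, 0.003]
wrist_force: [-2.6, 4.2, 11.7]
gripper_width: 0.004
finger_force: 6.2
```

```bash
python3 -c "
from h import *
go([-33,22,94])"
```

```text
t 14.4 tcp box mm [[-19.8  20.6  97.3]] F [-2.6  4.2 11.7] w 0.0
units [-0.029  0.264  0.064] yaw err deg -0.03
```

Request:
apply_moves(increments=[{"x": 0,"y": -0.1,"z": 0,"turn": 0},{"x": 0,"y": -0.1,"z": 0,"turn": 0},{"x": 0,"y": -0.1,"z": 0,"turn": 0},{"x": 0,"y": -0.1,"z": 0,"turn": 0},{"x": 0,"y": 0,"z": 0,"turn": 0},{"x": 0,"y": 0,"z": 0,"turn": 0}])

```text
time: 15.0
ee_pos: [0.5634, 0.0816, 0.0929]
tcp_rot: [0.0, 0.999, -0.054, -0.0]
wrist_force: [0.2, 0.4, 0.2]
gripper_width: -0.003
finger_force: 0.0
```

```bash
python3 -c "
from h import *
go([1,22,97])"
```

```text
t 15.0 tcp box mm [[-0.6 22.2 92.9]] F [0.2 0.4 0.2] w -0.0
units [ 0.004 -0.033 -0.083] yaw err deg -0.03
```

Run:
```python
from h import *
from bench import eyes
a=eyes.capture("scene");b=eyes.capture("wrist")
w=eyes.get_calibration("wrist");print(proj(w,world(np.array([[-26.5,22,80],[-53.5,22,80],[-40,22,84],[-53.5,40,80]])/1e3)).round(0).tolist())
A=cv2.resize(a[165:265,220:320],(400,600)[::-1][0:1]*2 if 0 else (400,400),interpolation=cv2.INTER_CUBIC)
B=cv2.resize(b[100:300,180:380],(400,400),interpolation=cv2.INTER_CUBIC)
cv2.imwrite("pics/c1.png",np.clip(np.hstack([A,B]).astype(float)*1.4,0,255).astype(np.uint8))
```

```text
[[342.0, 293.0], [407.0, 293.0], [377.0, 298.0], [403.0, 331.0]]
```

View pics/c1.png

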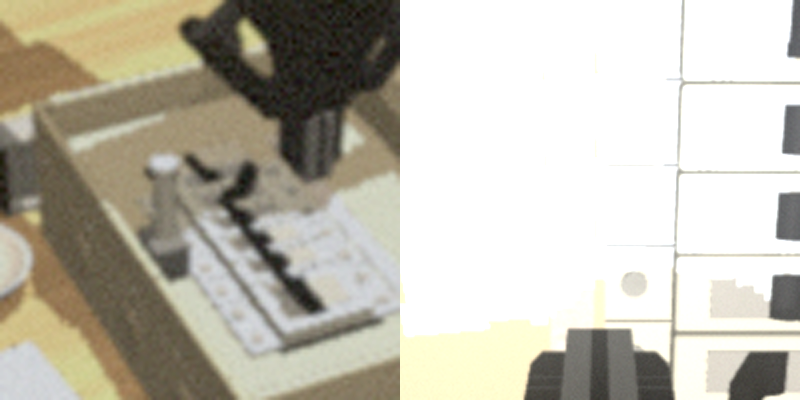

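The lever still leans to the hinge side (left crop, about (240,180)). The wrist crop shows the fingertip pads are only about 15 mm across (565–637), with wider finger backs stepping out a few mm above. That step rode on the lever top. I'll push with the narrow pads, slightly higher.

Request:
apply_moves(increments=[{"x": 0,"y": 0,"z": -0.11,"turn": 0},{"x": 0,"y": 0.12,"z": 0,"turn": 0},{"x": 0,"y": 0.12,"z": 0,"turn": 0},{"x": 0,"y": 0.08,"z": 0,"turn": 0},{"x": 0,"y": 0.06,"z": 0,"turn": 0},{"x": 0,"y": 0,"z": 0,"turn": 0},{"x": 0,"y": 0,"z": 0,"turn": 0}])

```text
time: 15.8
ee_pos: [0.5614, 0.0625, 0.0987]
tcp_rot: [-0.0, 0.999, -0.054, -0.0]
wrist_force: [0.2, -0.1, -0.8]
gripper_width: 0.001
finger_force: 0.0
```

```bash
python3 -c "
from h import *
go([-30,22,100.5])"
```

```text
t 15.8 tcp box mm [[-19.8  22.   98.7]] F [ 0.2 -0.1 -0.8] w 0.0
units [ 0.001  0.204 -0.036] yaw err deg 0.01
```

Request:
apply_moves(increments=[{"x": 0,"y": 0.04,"z": 0,"turn": 0},{"x": 0,"y": 0.04,"z": -0.01,"turn": 0},{"x": 0,"y": 0.04,"z": -0.01,"turn": 0},{"x": 0,"y": 0.04,"z": -0.01,"turn": 0},{"x": 0,"y": 0,"z": 0,"turn": 0}])

```text
time: 16.3
ee_pos: [0.5607, 0.0544, 0.1004]
tcp_rot: [0.0, 0.999, -0.054, 0.0]
wrist_force: [0.1, 0.3, -0.3]
gripper_width: 0.002
finger_force: 0.3
```

Request:
apply_moves(increments=[{"x": 0,"y": 0.05,"z": 0,"turn": 0},{"x": 0,"y": 0.05,"z": 0,"turn": 0},{"x": 0,"y": 0.05,"z": 0,"turn": 0},{"x": 0,"y": 0.04,"z": 0.02,"turn": 0},{"x": 0,"y": 0.04,"z": 0.02,"turn": 0},{"x": 0,"y": 0,"z": 0,"turn": 0},{"x": 0,"y": 0,"z": 0,"turn": 0}])

```text
time: 17.0
ee_pos: [0.5592, 0.043, 0.098]
tcp_rot: [0.0, 0.999, -0.054, -0.0]
wrist_force: [0.3, 0.4, 0.3]
gripper_width: -0.001
finger_force: 0.1
```

```bash
python3 -c "
from h import *
go([-42,22,98])"
```

```text
t 17.0 tcp box mm [[-39.5  22.1  98. ]] F [0.3 0.4 0.3] w -0.0
units [ 0.003  0.051 -0.   ] yaw err deg 0.01
```

Request:
apply_moves(increments=[{"x": 0,"y": 0.04,"z": 0,"turn": 0},{"x": 0,"y": 0.03,"z": 0,"turn": 0},{"x": 0,"y": 0,"z": 0,"turn": 0},{"x": 0,"y": 0,"z": 0,"turn": 0}])

```text
time: 17.4
ee_pos: [0.5589, 0.0409, 0.0981]
tcp_rot: [-0.001, 0.999, -0.054, -0.0]
wrist_force: [-0.3, 4.9, -0.3]
gripper_width: 0.002
finger_force: 2.1
```

Request:
apply_moves(increments=[{"x": 0,"y": 0.03,"z": 0,"turn": 0},{"x": 0,"y": 0,"z": 0,"turn": 0},{"x": 0,"y": 0,"z": 0,"turn": 0}])

```text
time: 17.7
ee_pos: [0.5588, 0.0405, 0.0981]
tcp_rot: [-0.002, 0.999, -0.054, -0.0]
wrist_force: [1.5, 9.0, -1.3]
gripper_width: -0.003
finger_force: 3.5
```

The lever is against its stop. I back off, rise clear and check.

Request:
apply_moves(increments=[{"x": 0,"y": -0.2,"z": 0,"turn": 0},{"x": 0,"y": -0.1,"z": -0.3,"turn": 0},{"x": 0,"y": 0,"z": -0.6,"turn": 0},{"x": 0,"y": 0,"z": -0.8,"turn": 0},{"x": 0,"y": 0,"z": -0.8,"turn": 0},{"x": 0,"y": 0,"z": -0.6,"turn": 0},{"x": -0.3,"y": 0.3,"z": 0,"turn": 0},{"x": -0.4,"y": 0.4,"z": 0,"turn": 0},{"x": 0,"y": 0.3,"z": 0,"turn": 0},{"x": 0,"y": 0,"z": 0,"turn": 0},{"x": 0,"y": 0,"z": 0,"turn": 0}])

```text
time: 18.8
ee_pos: [0.5206, 0.0072, 0.2536]
tcp_rot: [-0.0, 0.999, -0.055, 0.0]
wrist_force: [0.2, -0.1, -0.5]
gripper_width: -0.005
finger_force: 0.0
```

Run:
```python
from h import *
from bench import eyes
st();w=eyes.get_calibration("wrist");b=eyes.capture("wrist")
print(proj(w,world(np.array([[-53.5,22,80],[-26.5,22,80]])/1e3)).round(0).tolist())
a=eyes.capture("scene")
B=cv2.resize(b,(400,300));A=cv2.resize(a[70:310,170:490],(400,300))
c=proj(w,world(np.array([[-40,0,70]])/1e3))[0].astype(int);x,y=np.clip(c[0]-70,0,420),np.clip(c[1]-70,0,280)
Z=cv2.resize(b[y:y+140,x:x+140],(400,300)); print(x,y)
cv2.imwrite("pics/f.png",np.vstack([np.hstack([A,B]),np.hstack([Z,cv2.resize(a[165:265,220:320],(400,300))])]))
```

```text
t 18.8 tcp box mm [[-79.3  56.6 253.6]] F [ 0.2 -0.1 -0.5] w -0.0
[[247.0, 154.0], [213.0, 154.0]]
160 54
```

View pics/f.png

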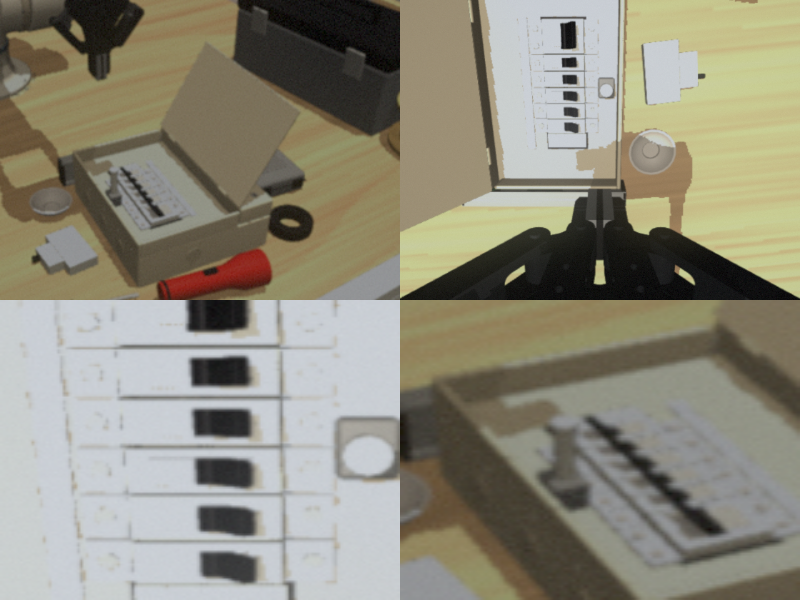

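The picture shows all five breaker levers and the main switch in line on the catch side (column at about x = 200–255 in the lower-left crop). The lid is open on its stop, the plunger is out, the things are in place and the fingers are clear.

```bash
python3 -c "
from bench import manip
print(manip.close_job())"
```

```text
the job is handed in; nothing more can be done
None
```

The job is handed in, but no verdict came back: the last pictures show the lid open on its stop, the catch out, all levers off to the catch side and the other things undisturbed, at about 19 s of the 50 s allowed.

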